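Set the valves of a filtration manifold

ROBOT

A 6-joint arm with a two-finger parallel gripper is mounted at the origin on a cart in front of the work surface, level with it; the furniture and walls round the work are solid. World frame = base frame: x ahead of the robot, y to its left, z up, the work surface at z = 0. Lengths are in m, angles in degrees, forces in N, time in s.
With the tool pointing down it reaches from about 0.375 to 0.9 m from the base axis. Payload 3.1 kg.
Tool frame: the origin (TCP) lies at the centre of the arm's flange, where the gripper is bolted on; the fingertips stand 182 mm ahead of it and the grasp point (between the pads) lies 164 mm ahead of it; x points along the fingers, z is the direction in which the jaws open and shut, and the axes are right-handed (so a half turn about x gives the same grasp; the last joint's range is limited). The gripper opens to 87 mm and grips with 3 to 60 N. Pads are 19 mm wide; open, the fingers measure 117 mm over their backs; the gripper's body (75 mm by 190 mm) begins 51 mm behind the grasp point.
Start: joints at [57.611, 30.224, 82.088, -0, 67.689, -10.227], TCP at [0.236, 0.579, 0.405] pointing down, gripper open.
Joint ranges: [-176.69, 176.69], [-43.24, 126.21], [12.49, 139.97], [-82, 262], [0, 151.66], [-163.58, 163.58]. Speed limits (degrees/s): [159.86, 159.86, 180, 180, 180, 180].

INTERFACE

Orientations are given as a 3x3 rotation matrix whose columns are the frame's x, y, z axes.
In Python, from rig import bot gives the robot as it stands.
- The arm moves only by the shell command python3 -m crank 'ROWS' [OPENING]. ROWS is JSON, a list of rows, each an object with "offset": the shift along the tool's x, y, z in m, a list of three; "spin": the turn about the tool's x in rad. A call has 1 to 12 rows; each row shifts and turns the commanded pose from where the row before left it, along the tool's axes as they then stand; what a row does not reach is not made up. A row lasts 1/10 s, in which the tool goes at most 50 mm and 8.59 degrees, less where a joint would pass 70% of its speed; a pose out of reach is approached as far as the arm can. A call is refused whole if a number of a shift passes 0.05 or a number of a turn 0.15, either way. A call with a gripper value outside its range is refused whole. OPENING is the finger opening in m, from 0 to 0.087, set as the call begins (- or left out, the last holds). The fingers move at their own pace and stop on an object; the grip force is fixed at half the most. Time passes only in rows, so rows that do not move let the fingers close. It gives the time, the measured TCP pose, the force and the opening at its end, in the units of the state.
- bot.read_state(): the state, without advancing time (a new reading comes with each control period).
- bot.capture(name): name is "scene" or "side" or "wrist"; returns a dict with "pixels" (420x560x3 uint8, blue, green, red), "depth" (420x560 float32, m along the optical axis (not along the pixel's ray), 0 where there is no reading), "K" (3x3 intrinsics, pixels), "world_to_cam" (4x4, takes a point from world to camera coordinates). Camera axes: x right, y up, looking along -z (the intrinsics and any distortion apply to the point x, -y, -z); pixel columns grow to the right and rows downward; lengths in m; the calibration is good to about 2 mm. A picture is of the moment at which its call begins.
- bot.hand_in(): hands the job in, once; it reports no verdict.
Trained networks look in a picture, given as the dict that the camera call returned (one of the last four; its "shot" number tells which), for a name from the list of things; names that differ only in an ending like _2 or _b are one class to them, and where a whole thing is asked for, a point or a joint stands for the part that bears it (a point fixed in the world has none). Each returns a list of dicts, best first, with "p" (0 to 1); they miss things now and then, are a little off and sometimes report something else, mostly with a low value. They report only what shows in the picture. A call takes as long as a camera call. They do not tell look-alikes from the thing itself.
- bot.regions_of(label, picture): "region" (420x560 bool, what is visible of it) and "extent" ([centre column, centre row, width, height] in pixels, round what is visible of it).
The state is a dict: "time_s": time; "joint_positions": joint angles; "qvel": joint speeds; "tau": joint torques, N m; "position": TCP position; "tcp_rot": TCP orientation; "force": force on the tool from outside, world axes, zero at the start; "moment": the same for the moment, N m; "opening": opening from 0.0 (shut) to 1.0 (fully open).
Only numpy, scipy, OpenCV 4.12 (cv2) and the standard library are available. Lean on these libraries where they do the work, as an engineer would, in place of code of your own. Each camera call takes 0.05 s, during which the arm holds its last target.

TASK

Make the three-place filtration manifold ready for the vacuum pump: its three valve levers were left half-way. With one fingertip, gently push the lever of each of the two places that carry a funnel fully open (in line with its branch pipe, pointing to the front), and push the lever of the place with the low dust cap fully shut (crosswise, pointing left along the manifold). Only push the levers, do not pinch them or force them against their stops, and leave the funnels, the cap and everything else on the bench where they are.

Things in the scene. Friction and masses are not known exactly. Their poses are not given: they have to be found in the camera images.
- manifold: steel filtration manifold, fixed, base plate 255 x 385 mm; origin on the bench under the middle valve's stem; x to the back, y left along it, z up. Valve stems at x = 0, y = +130 (left), 0, -130 mm (right); each branch pipe runs along x from the front header pipe through its valve to a round seat at x = +130 mm, floor 64 mm above the bench. Dial gauge (84 mm high) at the right end
- seat_middle (a point): middle of the floor of the middle place's round seat, 64 mm above the bench; seat rim 53 mm across, 8 mm high
- lever_left (a joint): angle of the left valve's lever about its upright stem, rad: 0 = fully shut, lever crosswise, pointing along the manifold's +y; 1.571 = fully open, lever in line with its branch pipe, pointing to the front (manifold -x); it grows counter-clockwise seen from above. Hard stops at both ends; friction holds it wherever it is left, and about 4 N at the grip moves it
- grip_left (a point): middle of the black grip sleeve of the left lever, 60 mm out from the stem axis, 92 mm above the bench; the sleeve is 46 mm long, 14 mm wide and 15 mm high (83 mm out at its end). Space below it is free down to 54 mm above the bench
- grip_left_shutside: lengthwise half shell of the left lever's grip sleeve that faces the front when shut; pushing on the other half opens; origin on the stem axis, 76 mm above the bench, y axis along the lever outwards
- grip_left_openside: lengthwise half shell of the left lever's grip sleeve that faces the back when shut; pushing on it opens the valve; origin on the stem axis, 76 mm above the bench, y axis along the lever outwards
- lever_middle (a joint): angle of the middle valve's lever about its upright stem, rad: 0 = fully shut, lever crosswise, pointing along the manifold's +y; 1.571 = fully open, lever in line with its branch pipe, pointing to the front (manifold -x); it grows counter-clockwise seen from above. Hard stops at both ends; friction holds it wherever it is left, and about 4 N at the grip moves it
- grip_middle (a point): middle of the black grip sleeve of the middle lever, 60 mm out from the stem axis, 92 mm above the bench; the sleeve is 46 mm long, 14 mm wide and 15 mm high (83 mm out at its end). Space below it is free down to 54 mm above the bench
- grip_middle_shutside: lengthwise half shell of the middle lever's grip sleeve that faces the front when shut; pushing on the other half opens; origin on the stem axis, 76 mm above the bench, y axis along the lever outwards
- grip_middle_openside: lengthwise half shell of the middle lever's grip sleeve that faces the back when shut; pushing on it opens the valve; origin on the stem axis, 76 mm above the bench, y axis along the lever outwards
- lever_right (a joint): angle of the right valve's lever about its upright stem, rad: 0 = fully shut, lever crosswise, pointing along the manifold's +y; 1.571 = fully open, lever in line with its branch pipe, pointing to the front (manifold -x); it grows counter-clockwise seen from above. Hard stops at both ends; friction holds it wherever it is left, and about 4 N at the grip moves it
- grip_right (a point): middle of the black grip sleeve of the right lever, 60 mm out from the stem axis, 92 mm above the bench; the sleeve is 46 mm long, 14 mm wide and 15 mm high (83 mm out at its end). Space below it is free down to 54 mm above the bench
- grip_right_shutside: lengthwise half shell of the right lever's grip sleeve that faces the front when shut; pushing on the other half opens; origin on the stem axis, 76 mm above the bench, y axis along the lever outwards
- grip_right_openside: lengthwise half shell of the right lever's grip sleeve that faces the back when shut; pushing on it opens the valve; origin on the stem axis, 76 mm above the bench, y axis along the lever outwards
- funnel_a: loose steel filter funnel, 58 mm across, 96 mm tall, standing upright in one of the three seats; origin at the centre of its underside (64 mm above the bench)
- funnel_b: loose steel filter funnel, 58 mm across, 96 mm tall, standing upright in one of the three seats; origin at the centre of its underside (64 mm above the bench)
- dust_cap: loose low grey dust cap, 55 mm across, 29 mm tall, in the seat of the one place that has no funnel; origin at the centre of its underside (64 mm above the bench)
- sample_vial: glass vial with a cap, 22 mm across, 44 mm tall, on the manifold's base plate between the left and middle columns; a bystander to leave alone; origin at the centre of its underside
- stain_bottle: brown dropper bottle, 33 mm across, 90 mm tall, on the manifold's base plate between the middle and right columns; a bystander to leave alone; origin at the centre of its underside
- filter_forceps: forceps, 127 mm long, lying in front of the manifold; a bystander to leave alone; origin at the centre of its underside
- black_marker: marker pen, 137 mm long, lying in front of the manifold, to the left; a bystander to leave alone; origin at the centre of its underside
- bench_timer: round timer, 62 mm across, 34 mm high, to the left of the manifold; a bystander to leave alone; origin at the centre of its underside
- green_box: flat slide box, 71 x 100 x 36 mm, to the left of the manifold; a bystander to leave alone; origin at the centre of its underside
There are look-alikes about, which are no part of the job. Leave any orange look-alike of the funnel_a alone. What is shaped like the funnel_b but pink is not meant.

How it is judged (in metres and radians):
At the end, for the whole second after the job is handed in: The levers of the two places with a funnel are within 0.12 rad (7 degrees) of the open stop, the lever of the capped place is within 0.12 rad of the shut stop, all levers are at rest, and both funnels and the cap still stand upright in their seats (moved less than 8 mm) (((y of dust_cap in the frame of manifold between 0.1 and 0.16 m and value of joint lever_left below 0.12 rad) or (not (y of dust_cap in the frame of manifold between 0.1 and 0.16 m) and value of joint lever_left above 1.451 rad)) and velocity of joint lever_left between -0.05 and 0.05 rad/s and ((y of dust_cap in the frame of manifold between -0.03 and 0.03 m and value of joint lever_middle below 0.12 rad) or (not (y of dust_cap in the frame of manifold between -0.03 and 0.03 m) and value of joint lever_middle above 1.451 rad)) and velocity of joint lever_middle between -0.05 and 0.05 rad/s and ((y of dust_cap in the frame of manifold between -0.16 and -0.1 m and value of joint lever_right below 0.12 rad) or (not (y of dust_cap in the frame of manifold between -0.16 and -0.1 m) and value of joint lever_right above 1.451 rad)) and velocity of joint lever_right between -0.05 and 0.05 rad/s and distance of each of funnel_a, funnel_b, dust_cap from where it was at the start of the episode below 0.008 m and angle between each of funnel_a, funnel_b, dust_cap's own z axis and vertical below 0.1 rad); the robot touches nothing.
It fails at once if a funnel or the dust cap is lifted, tipped or shoved (more than 12 mm) (distance of any of funnel_a, funnel_b, dust_cap from where it was at the start of the episode above 0.012 m or angle between any of funnel_a, funnel_b, dust_cap's own z axis and vertical above 0.2 rad).
It fails at once if a lever is pinched between the fingers (more than 3 N on both sides of its grip at once) ((contact force between the fingers and grip_left_shutside above 3 N and contact force between the fingers and grip_left_openside above 3 N) or (contact force between the fingers and grip_middle_shutside above 3 N and contact force between the fingers and grip_middle_openside above 3 N) or (contact force between the fingers and grip_right_shutside above 3 N and contact force between the fingers and grip_right_openside above 3 N)).
It fails at once if a lever is forced (more than 40 N on one side of its grip) (contact force between any of the arm, the fingers and grip_left_shutside above 40 N or contact force between any of the arm, the fingers and grip_left_openside above 40 N or contact force between any of the arm, the fingers and grip_middle_shutside above 40 N or contact force between any of the arm, the fingers and grip_middle_openside above 40 N or contact force between any of the arm, the fingers and grip_right_shutside above 40 N or contact force between any of the arm, the fingers and grip_right_openside above 40 N).
It fails at once if a bystander is disturbed (moved more than 20 mm) (distance of any of sample_vial, stain_bottle, filter_forceps, black_marker, bench_timer, green_box from where it was at the start of the episode above 0.02 m).
It also fails if it takes over 61 s, if anything falls off the work surface, if the arm or the gripper's body presses on something with over 40 N, if the wrist force passes 120 N, or if a joint passes its speed limit or range.

## Working session

There is one attempt and no reset: what is moved stays moved. The work goes in short steps, Python scripts to look and compute and a shell command to move; the robot and the scene stay as the last step left them, time stands still between calls to the robot, and variables do not carry over. Pictures are saved under pics/ and viewed, and the job is handed in when it is done.

```bash
ls; mkdir -p pics; cat > h.py <<'E'
import numpy as np, cv2
from rig import bot
def save(c,n): cv2.imwrite(f'pics/{n}.png',c['pixels'])
def world(c,u,v):
    d=c['depth'][int(round(v)),int(round(u))]; K=c['K']
    p=np.array([(u-K[0,2])/K[0,0]*d,-(v-K[1,2])/K[1,1]*d,-d,1])
    return (np.linalg.inv(c['world_to_cam'])@p)[:3]
def cloud(c,m=None):
    d=c['depth']; K=c['K']; 
    if m is None: m=d>0
    m=m&(d>0)
    v,u=np.nonzero(m); z=d[m]
    P=np.stack([(u-K[0,2])/K[0,0]*z,-(v-K[1,2])/K[1,1]*z,-z,np.ones_like(z)])
    return (np.linalg.inv(c['world_to_cam'])@P)[:3].T,u,v
def proj(c,p):
    q=c['world_to_cam']@np.append(p,1); K=c['K']
    return K[0,0]*q[0]/-q[2]+K[0,2], K[1,1]*-q[1]/-q[2]+K[1,2]
E
python3 - <<'E'
from h import *
s=bot.read_state(); print(s)
for n in ['scene','side','wrist']:
    c=bot.capture(n); save(c,n+'0'); np.savez('pics/'+n+'0.npz',**{k:np.array(v) for k,v in c.items()})
    for l in ['manifold','dust_cap','funnel_a','grip_left','lever_left']:
        print(n,l,[(round(r['p'],2),[int(x) for x in r['extent']]) for r in bot.regions_of(l,c)])
E
```

```text
pics
{'time_s': 0.0, 'joint_positions': array([ 5.76099472e+01,  3.02808983e+01,  8.21554213e+01,  1.05961675e-03,
        6.76882962e+01, -1.02266979e+01]), 'qvel': array([-0.09352792,  0.05100913, -0.01909401,  0.00240648, -0.02847733,
        0.00540715]), 'tau': array([ 1.16029027e-03, -4.40050042e+01, -1.76587969e+01,  6.33771345e-02,
        5.83615224e-02, -1.79914496e-04]), 'position': array([0.23556505, 0.57855073, 0.40375583]), 'tcp_rot': array([[-1.17952799e-03, -9.26109161e-01,  3.77253802e-01],
       [-1.82741292e-03,  3.77255431e-01,  9.26107445e-01],
       [-9.99997635e-01,  4.02971180e-04, -2.13736718e-03]]), 'force': array([ 0.03025736, -0.50800745,  0.44293962]), 'moment': array([-0.00095508, -0.02771248, -0.08055949]), 'opening': 0.9958641023639269}
scene manifold [(0.58, [301, 253, 146, 81]), (0.46, [256, 293, 11, 10])]
scene dust_cap [(0.47, [295, 206, 15, 8])]
scene funnel_a [(0.81, [310, 205, 20, 28]), (0.71, [361, 225, 24, 35]), (0.69, [387, 267, 21, 38]), (0.59, [324, 210, 23, 33])]
scene grip_left []
scene lever_left [(0.51, [252, 218, 31, 10])]
side manifold [(0.82, [301, 266, 132, 146])]
side dust_cap [(0.46, [249, 200, 14, 5])]
side funnel_a [(0.8, [362, 198, 27, 38]), (0.77, [334, 351, 28, 48]), (0.76, [351, 273, 34, 44]), (0.62, [339, 228, 23, 43]), (0.29, [256, 200, 34, 19])]
side grip_left [(0.51, [257, 199, 34, 16])]
side lever_left [(0.46, [258, 200, 36, 21])]
wrist manifold []
wrist dust_cap []
wrist funnel_a []
wrist grip_left []
wrist lever_left []
```

View pics/scene0.png

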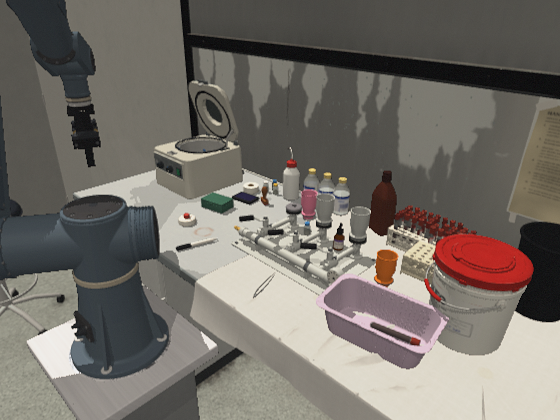

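View pics/side0.png

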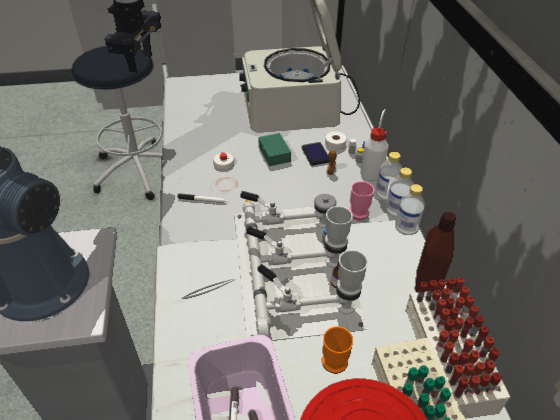

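View pics/wrist0.png

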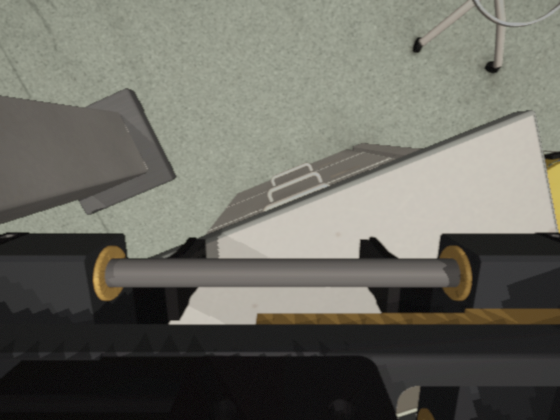

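```bash
python3 - <<'E'
import cv2
a=cv2.imread('pics/scene0.png')[180:310,210:420]; cv2.imwrite('pics/scene0z.png',cv2.resize(a,None,fx=3.8,fy=3.8,interpolation=cv2.INTER_CUBIC))
a=cv2.imread('pics/side0.png')[170:370,220:400]; cv2.imwrite('pics/side0z.png',cv2.resize(a,None,fx=3,fy=3,interpolation=cv2.INTER_CUBIC))
E
```

```text
(no output)
```

View pics/side0z.png

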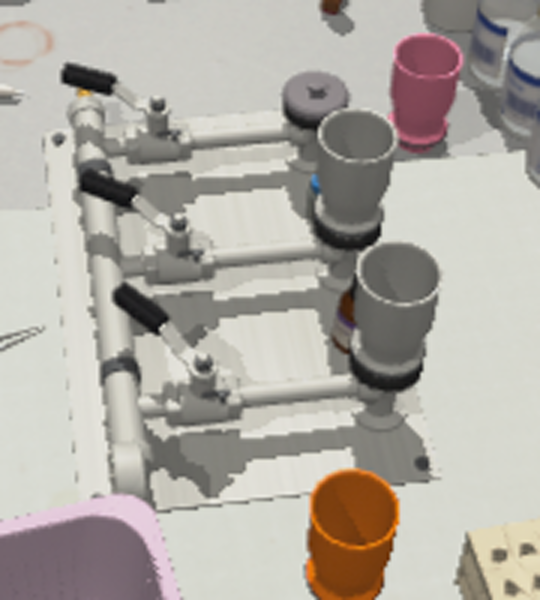

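View pics/scene0z.png

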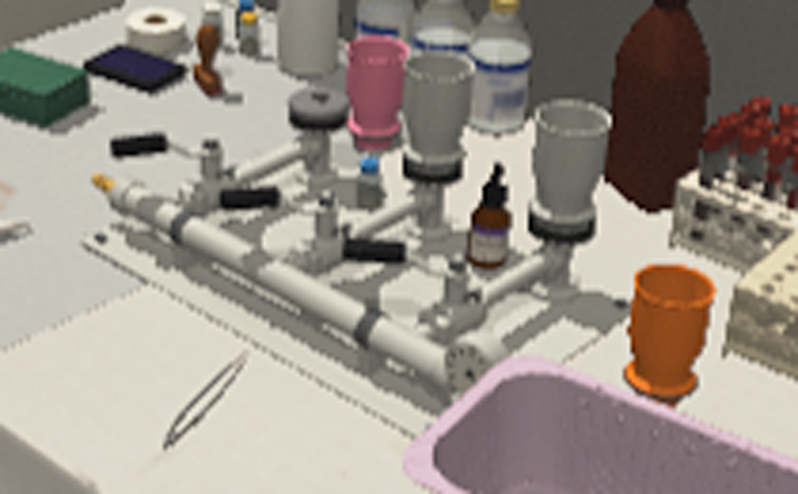

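The cap is on the left place (side px ~(325,203)). The funnels are on the middle (339,228) and right (351,273) places, and all three levers sit at roughly 45°. Next I'll work out the poses.

```bash
cat > an.py <<'E'
from h import *
for n in ['side','scene']:
    c=dict(np.load(f'pics/{n}0.npz'))
    P,u,v=cloud(c)
    px=c['pixels'][v,u].astype(int)
    reg=(P[:,0]>0.3)&(P[:,0]<1.0)&(P[:,1]>-.4)&(P[:,1]<.5)
    # dark points at z 80-102mm
    m=reg&(P[:,2]>.07)&(P[:,2]<.105)&(px.max(1)<60)
    lab=np.zeros(c['depth'].shape,np.uint8); lab[v[m],u[m]]=1
    k,L,st,ce=cv2.connectedComponentsWithStats(lab,connectivity=8)
    print(n)
    for i in range(1,k):
        if st[i,4]<8: continue
        s=m&(L[v,u]==i); Q=P[s]
        e=np.linalg.svd(Q[:,:2]-Q[:,:2].mean(0),full_matrices=False)
        t=(Q[:,:2]-Q[:,:2].mean(0))@e[2][0]
        print('  blob px',ce[i].round(0),st[i,4],'mean',Q.mean(0).round(3),'zmax',Q[:,2].max().round(3),'dir',e[2][0].round(2),'len',np.ptp(t).round(3),'ang',np.degrees(np.arctan2(*e[2][0][::-1])).round(1))
    # funnels: z between .155 .165 rims
    m=reg&(P[:,2]>.135)&(P[:,2]<.165)
    lab[:]=0; lab[v[m],u[m]]=1
    k,L,st,ce=cv2.connectedComponentsWithStats(lab,connectivity=8)
    for i in range(1,k):
        if st[i,4]<15: continue
        Q=P[m&(L[v,u]==i)]
        print('  rim',ce[i].round(0),st[i,4],Q.min(0).round(3),Q.max(0).round(3), ((Q.min(0)+Q.max(0))/2).round(3))
    m=reg&(P[:,2]>.088)&(P[:,2]<.097)&(px.max(1)>60)
    lab[:]=0; lab[v[m],u[m]]=1
    k,L,st,ce=cv2.connectedComponentsWithStats(lab,connectivity=8)
    for i in range(1,k):
        if st[i,4]<25: continue
        Q=P[m&(L[v,u]==i)]
        print('  z90',ce[i].round(0),st[i,4],Q.min(0).round(3),Q.max(0).round(3), ((Q.min(0)+Q.max(0))/2).round(3))
E
python3 an.py
```

```text
side
  blob px [249. 196.] 98 mean [0.49  0.116 0.095] zmax 0.102 dir [ 0.86 -0.51] len 0.043 ang -30.9
  blob px [320. 209.] 18 mean [0.657 0.07  0.073] zmax 0.077 dir [ 0.78 -0.62] len 0.029 ang -38.6
  blob px [255. 233.] 128 mean [ 0.491 -0.007  0.096] zmax 0.101 dir [ 0.81 -0.59] len 0.045 ang -36.2
  blob px [334. 248.] 49 mean [ 0.663 -0.059  0.073] zmax 0.083 dir [ 0.97 -0.26] len 0.048 ang -15.0
  blob px [433. 269.] 334 mean [ 0.854 -0.159  0.088] zmax 0.105 dir [ 0.81 -0.59] len 0.063 ang -36.4
  blob px [266. 272.] 138 mean [ 0.501 -0.125  0.096] zmax 0.101 dir [ 0.61 -0.79] len 0.043 ang -52.1
  blob px [456. 289.] 20 mean [ 0.88  -0.22   0.091] zmax 0.102 dir [ 0.86 -0.51] len 0.013 ang -31.0
  blob px [339. 292.] 18 mean [ 0.645 -0.179  0.074] zmax 0.082 dir [ 0.24 -0.97] len 0.023 ang -76.3
  blob px [350. 296.] 40 mean [ 0.667 -0.193  0.073] zmax 0.082 dir [-1.    0.02] len 0.035 ang 178.6
  blob px [420. 298.] 16 mean [ 0.805 -0.221  0.077] zmax 0.084 dir [ 0.98 -0.2 ] len 0.008 ang -11.7
  blob px [428. 298.] 13 mean [ 0.824 -0.222  0.075] zmax 0.08 dir [ 0.87 -0.4
[... 3970 characters left out ...]
426 0.092]
  z90 [214. 172.] 124 [0.544 0.485 0.088] [0.803 0.5   0.097] [0.673 0.493 0.093]
  z90 [291. 177.] 37 [0.817 0.229 0.088] [0.867 0.285 0.097] [0.842 0.257 0.093]
  z90 [336. 188.] 200 [ 0.837 -0.053  0.088] [0.927 0.195 0.097] [0.882 0.071 0.092]
  z90 [309. 194.] 73 [0.741 0.075 0.088] [0.801 0.134 0.097] [0.771 0.104 0.093]
  z90 [402. 205.] 29 [ 0.918 -0.19   0.09 ] [ 0.927 -0.154  0.097] [ 0.922 -0.172  0.093]
  z90 [324. 219.] 34 [ 0.647 -0.065  0.089] [ 0.676 -0.035  0.097] [ 0.661 -0.05   0.093]
  z90 [358. 234.] 34 [ 0.647 -0.194  0.088] [ 0.675 -0.157  0.097] [ 0.661 -0.176  0.092]
  z90 [387. 256.] 119 [ 0.582 -0.331  0.088] [ 0.643 -0.275  0.097] [ 0.613 -0.303  0.093]
```

```bash
python3 - <<'E'
from h import *
# height map in manifold area
H={}
for n in ['side','scene']:
    c=dict(np.load(f'pics/{n}0.npz')); P,u,v=cloud(c)
    for y0 in [-.2,-.17,-.14,-.11,-.08,-.04,0,.03,.06,.09,.12,.15]:
        row=[]
        for x0 in np.arange(.40,.64,.01):
            s=(abs(P[:,0]-x0)<.005)&(abs(P[:,1]-y0)<.012)
            row.append(int(1000*P[s,2].max()) if s.any() else -1)
        print(n,y0,row)
    # stem tops
    s=(P[:,2]>.098)&(P[:,2]<.125)&(P[:,0]>.5)&(P[:,0]<.58)&(abs(P[:,1])<.25)
    for yc in [-.17,-.04,.09]:
        q=P[s&(abs(P[:,1]-yc)<.04)]
        if len(q): print(n,'stem',yc,len(q),q.mean(0).round(3),q.min(0).round(3),q.max(0).round(3))
E
```

```text
side -0.2 [3, 3, 4, 5, 4, 11, 9, 51, 55, 54, 48, 8, 9, 10, 8, 10, 8, 9, 9, 10, 10, 10, 8, 9]
side -0.17 [3, 4, 4, 3, 4, 10, 8, 52, 56, 53, 50, 53, 80, 89, 94, 84, 63, 49, 50, 48, 49, 49, 51, 50]
side -0.14 [4, 4, 5, 3, 4, 9, 10, 52, 56, 57, 101, 100, 99, 84, -1, -1, -1, 6, 6, 10, 9, 9, 7, 7]
side -0.11 [4, 5, 3, 2, 4, 8, 8, 48, 97, 100, 101, 98, 9, 8, 8, 7, 9, 9, 8, 8, 9, 9, 8, 9]
side -0.08 [7, 8, 3, 3, 2, 8, 8, 48, 55, 53, 43, 8, 7, 9, 8, 8, 10, 9, 8, 8, 8, 9, 10, 8]
side -0.04 [3, 4, 4, 3, 3, 9, 9, 46, 55, 54, 49, 89, 82, 86, 94, 88, 62, 50, 50, 49, 50, 49, 48, 49]
side 0 [4, 4, 4, 3, 3, 9, 9, 99, 100, 101, 100, 99, 5, 10, -1, -1, -1, 7, 8, 9, 7, 7, 8, 10]
side 0.03 [3, 4, 3, 4, 3, 8, 8, 47, 55, 53, 44, 9, 10, 8, 7, 8, 9, 11, 11, 8, 10, 8, 8, 9]
side 0.06 [3, 2, 3, 2, 4, 9, 9, 48, 56, 57, 52, 7, 7, 7, 8, 10, 8, 9, 9, 7, 9, 7, 10, 10]
side 0.09 [3, 3, 1, 3, 2, 6, 7, 42, 54, 55, 50, 94, 85, 84, 94, 88, 64, 51, 49, 48, 50, 50, 49, 49]
side 0.12 [3, 3, 2, 2, 3, 7, 7, 100, 101, 103, 100, 100, 93, 80, -1, -1, -1, -1, 8, 7, 5, 5, 7, 7]
side 0.15 [4, 4, 2, 2, 3, 8, 12, 10, 53, 52, 51, 9, 
[... 1062 characters left out ...]
7, 7, 7, 6, 3, 6]
scene 0.06 [1, 2, 0, 2, 0, 6, 7, 42, 54, 55, 51, 6, -798, 46, 44, 6, 7, 7, 7, 7, 6, 8, 4, 6]
scene 0.09 [0, 1, 2, 0, 1, 6, 6, 44, 52, 53, 50, 89, 86, 81, 90, 91, 61, 49, 47, 47, 48, 48, 47, 48]
scene 0.12 [2, 1, 1, 2, 2, 5, 7, 98, 99, 99, 99, 97, -790, -795, -797, -796, -795, -792, -796, -794, -795, -796, 5, 7]
scene 0.15 [1, 1, 0, 0, 2, 5, 8, 8, 48, 52, 7, 5, -797, -794, -795, -793, 6, 0, -794, -795, -793, -794, -796, -790]
scene stem -0.17 3 [ 0.513 -0.136  0.099] [ 0.511 -0.14   0.098] [ 0.516 -0.132  0.099]
scene stem -0.04 3 [ 0.507 -0.017  0.1  ] [ 0.502 -0.019  0.098] [ 0.509 -0.013  0.102]
scene stem 0.09 5 [0.504 0.108 0.099] [0.5   0.104 0.098] [0.507 0.111 0.1  ]
```

```bash
python3 -m crank '[{"offset":[0,-0.0367,-0.0324]},{"offset":[0,-0.0367,-0.0324]},{"offset":[0,-0.0367,-0.0324]},{"offset":[0,-0.0367,-0.0324]},{"offset":[0,-0.0367,-0.0324]},{"offset":[0,-0.0367,-0.0324]},{"offset":[0,-0.0367,-0.0324]},{"offset":[0,-0.0367,-0.0324]},{"offset":[0,-0.0367,-0.0324]},{"offset":[0,-0.0367,-0.0324]},{"offset":[0,-0.0367,-0.0324]},{"offset":[0,-0.0367,-0.0324]}]' 0
python3 -m crank '[{"spin":-0.129},{"spin":-0.129},{"spin":-0.129},{"offset":[0,0,0]},{"offset":[0,0,0]}]'
python3 -c "
from h import *
s=bot.read_state();print(s['time_s'],s['position'],s['tcp_rot'].round(3),s['force'],s['opening'])"
```

```text
0.9 [0.23573565 0.57881545 0.40477203] [[-0.    -0.926  0.377]
 [ 0.     0.377  0.926]
 [-1.     0.     0.   ]] [-0.44119348 -0.73753928 -0.19907887] 0.9962018498382474$[0]: bad value
$[0]: bad value
```

```bash
python3 -m crank '[{"offset":[0,-0.0367,-0.0324],"spin":0},{"offset":[0,-0.0367,-0.0324],"spin":0},{"offset":[0,-0.0367,-0.0324],"spin":0},{"offset":[0,-0.0367,-0.0324],"spin":0},{"offset":[0,-0.0367,-0.0324],"spin":0},{"offset":[0,-0.0367,-0.0324],"spin":0},{"offset":[0,-0.0367,-0.0324],"spin":0},{"offset":[0,-0.0367,-0.0324],"spin":0},{"offset":[0,-0.0367,-0.0324],"spin":0},{"offset":[0,-0.0367,-0.0324],"spin":0},{"offset":[0,-0.0367,-0.0324],"spin":0},{"offset":[0,-0.0367,-0.0324],"spin":0}]' 0
python3 -m crank '[{"offset":[0,0,0],"spin":-0.129},{"offset":[0,0,0],"spin":-0.129},{"offset":[0,0,0],"spin":-0.129},{"offset":[0,0,0],"spin":0},{"offset":[0,0,0],"spin":0}]'
python3 -c "
from h import *
s=bot.read_state();print(s['time_s'],s['position'],s['tcp_rot'].round(3),s['force'],s['opening'])"
```

```text
time_s: 2.1
position: [0.4976, 0.0506, 0.4051]
tcp_rot: [[0.001, -0.926, 0.378], [0.0, 0.378, 0.926], [-1.0, -0.001, 0.0]]
force: [0.8, 0.4, -0.4]
opening: 0.032
time_s: 2.6
position: [0.4969, 0.0526, 0.4048]
tcp_rot: [[0.0, -1.0, 0.002], [0.0, 0.002, 1.0], [-1.0, -0.0, 0.0]]
force: [-0.6, -0.1, 0.9]
opening: 0.008
2.6 [0.49690806 0.05263608 0.40483761] [[ 0.    -1.     0.002]
 [ 0.     0.002  1.   ]
 [-1.    -0.     0.   ]] [-0.5909357  -0.1172657   0.94309951] 0.007835834222041682
```

```bash
python3 -m crank '[{"offset":[0.04,0,0],"spin":0},{"offset":[0.04,0,0],"spin":0},{"offset":[0.035,0,0],"spin":0},{"offset":[0.028,0,0],"spin":0},{"offset":[0,0,0],"spin":0}]'
python3 - <<'E'
from h import *
for n in ['side','scene']:
    c=bot.capture(n); a=c['pixels']
    a=a[130:330,210:400] if n=='side' else a[120:310,190:420]
    cv2.imwrite(f'pics/{n}1.png',cv2.resize(a,None,fx=3,fy=3,interpolation=cv2.INTER_CUBIC))
E
```

```text
time_s: 3.1
position: [0.4957, 0.0529, 0.2588]
tcp_rot: [[-0.008, -1.0, 0.001], [0.001, 0.001, 1.0], [-1.0, 0.008, 0.001]]
force: [0.1, -0.7, 0.3]
opening: 0.004
```

View pics/side1.png

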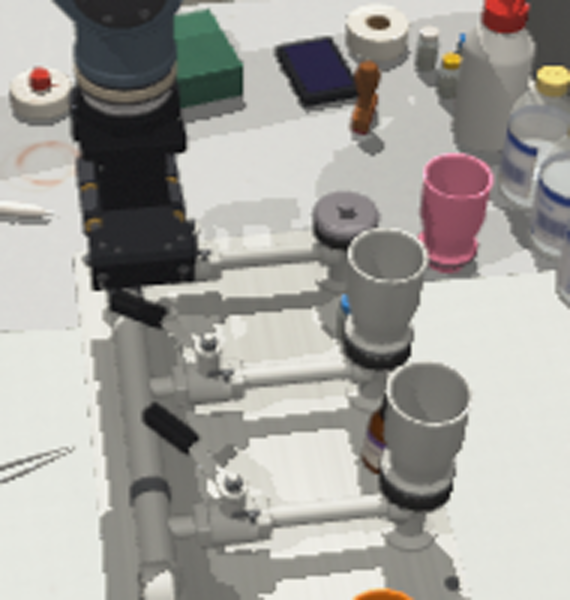

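View pics/scene1.png

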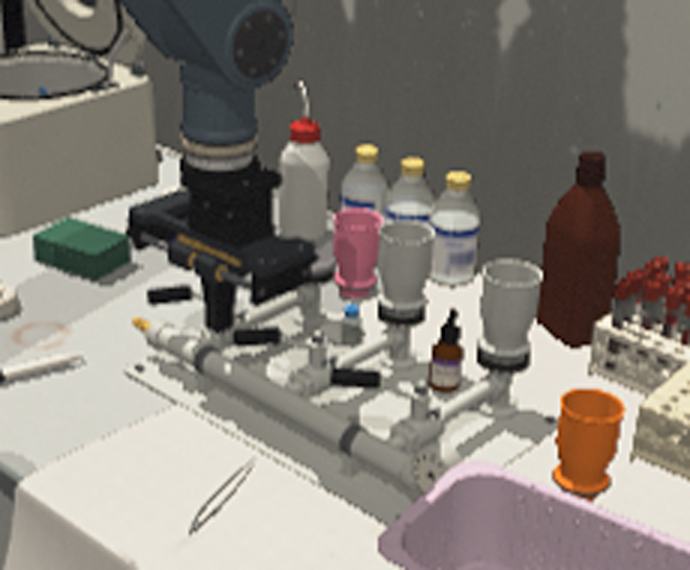

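The closed fingertips are free between the left and middle levers (scene crop ~(215,320)). I'll push toward -y now.

```bash
python3 -m crank '[{"offset":[0,0,-0.015],"spin":0},{"offset":[0,0,-0.01],"spin":0},{"offset":[0,0,-0.005],"spin":0},{"offset":[0,0,0],"spin":0}]'
python3 -m crank '[{"offset":[0,0,-0.005],"spin":0},{"offset":[0,0,-0.005],"spin":0},{"offset":[0,0,0],"spin":0}]'
python3 -m crank '[{"offset":[0,0,-0.005],"spin":0},{"offset":[0,0,-0.005],"spin":0}]'
```

```text
time_s: 3.6
position: [0.4973, 0.0219, 0.2628]
tcp_rot: [[0.002, -1.0, 0.001], [-0.0, 0.001, 1.0], [-1.0, -0.002, -0.0]]
force: [0.9, 0.9, -0.5]
opening: 0.008
time_s: 3.9
position: [0.4967, 0.0126, 0.2617]
tcp_rot: [[-0.001, -1.0, 0.001], [0.001, 0.001, 1.0], [-1.0, 0.001, 0.001]]
force: [0.2, 3.2, 1.2]
opening: 0.006
time_s: 4.1
position: [0.4963, 0.0031, 0.2615]
tcp_rot: [[-0.002, -1.0, -0.0], [0.001, -0.0, 1.0], [-1.0, 0.002, 0.001]]
force: [-0.9, 5.9, 0.3]
opening: 0.006
```

```bash
python3 -m crank '[{"offset":[0,0,-0.004],"spin":0},{"offset":[0,0,-0.004],"spin":0},{"offset":[0,0,0],"spin":0}]'
python3 -m crank '[{"offset":[0,0,-0.004],"spin":0},{"offset":[0,0,-0.003],"spin":0},{"offset":[0,0,0],"spin":0}]'

```

```text
time_s: 4.4
position: [0.4962, -0.0054, 0.2614]
tcp_rot: [[-0.003, -1.0, 0.0], [0.001, 0.0, 1.0], [-1.0, 0.003, 0.001]]
force: [-0.2, 3.1, -0.4]
opening: 0.003
time_s: 4.7
position: [0.4962, -0.0122, 0.2614]
tcp_rot: [[-0.003, -1.0, -0.0], [0.001, -0.0, 1.0], [-1.0, 0.003, 0.001]]
force: [-1.8, 3.5, -0.9]
opening: 0.01
```

```bash
python3 -m crank '[{"offset":[0,0,-0.002],"spin":0},{"offset":[0,0,0],"spin":0}]'
python3 -m crank '[{"offset":[0,0,-0.002],"spin":0},{"offset":[0,0,0],"spin":0}]'
python3 - <<'E'
from h import *
for n in ['side','scene']:
    c=bot.capture(n); a=c['pixels']
    a=a[130:330,210:400] if n=='side' else a[120:310,190:420]
    cv2.imwrite(f'pics/{n}2.png',cv2.resize(a,None,fx=3,fy=3,interpolation=cv2.INTER_CUBIC))
E
```

```text
time_s: 4.9
position: [0.4962, -0.0141, 0.2614]
tcp_rot: [[-0.003, -1.0, -0.0], [0.001, -0.0, 1.0], [-1.0, 0.003, 0.001]]
force: [-2.4, 3.9, -0.5]
opening: 0.004
time_s: 5.1
position: [0.4962, -0.0161, 0.2614]
tcp_rot: [[-0.003, -1.0, -0.0], [0.001, -0.0, 1.0], [-1.0, 0.003, 0.001]]
force: [-2.2, 4.4, -0.6]
opening: 0.003
```

View pics/scene2.png

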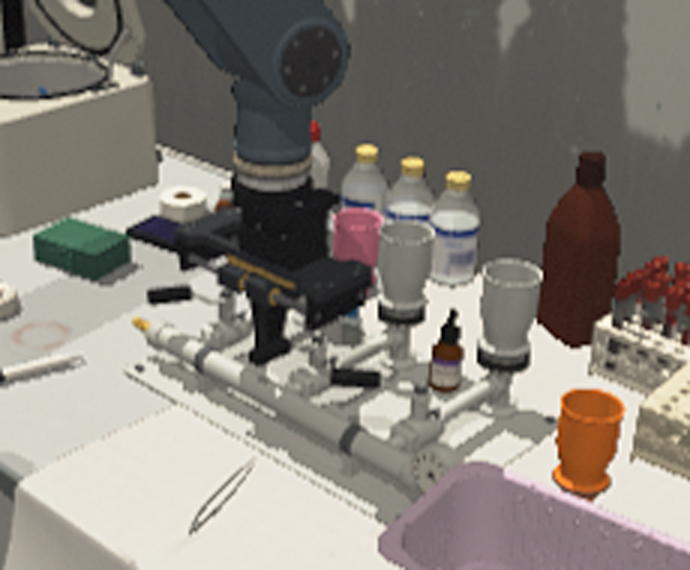

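```bash
python3 -m crank '[{"offset":[0,0,-0.001],"spin":0},{"offset":[0,0,0],"spin":0}]'|grep -E 'pos|force'
python3 -m crank '[{"offset":[0,0,-0.001],"spin":0},{"offset":[0,0,0],"spin":0}]'|grep -E 'pos|force'
python3 -m crank '[{"offset":[0,0,-0.001],"spin":0},{"offset":[0,0,0],"spin":0}]'|grep -E 'pos|force'
```

```text
position: [0.4964, -0.0171, 0.2615]
force: [-3.1, 3.5, 0.0]
position: [0.4963, -0.0181, 0.2615]
force: [-3.9, 5.6, -0.6]
position: [0.4963, -0.0191, 0.2615]
force: [-2.5, 4.0, 0.0]
```

```bash
python3 -m crank '[{"offset":[0,0,-0.001],"spin":0},{"offset":[0,0,0],"spin":0}]'|grep -E 'pos|force'
python3 -m crank '[{"offset":[0,0,-0.001],"spin":0},{"offset":[0,0,0],"spin":0}]'|grep -E 'pos|force'
python3 - <<'E'
from h import *
c=bot.capture('side'); np.savez('pics/s3.npz',**{k:np.array(v) for k,v in c.items()})
a=c['pixels'][170:330,210:400]
cv2.imwrite(f'pics/side3.png',cv2.resize(a,None,fx=4,fy=4,interpolation=cv2.INTER_CUBIC))
P,u,v=cloud(c); px=c['pixels'][v,u].max(1)
m=(P[:,2]>.084)&(P[:,2]<.103)&(px<60)&(P[:,0]>.4)&(P[:,0]<.54)&(P[:,1]<-.02)&(P[:,1]>-.075)
Q=P[m]; print(len(Q)); 
if len(Q): print(Q.min(0),Q.max(0),Q.mean(0))
E
```

```text
position: [0.4963, -0.0201, 0.2615]
force: [-2.6, 5.4, 0.6]
position: [0.4962, -0.0211, 0.2615]
force: [-3.5, 4.3, 0.2]
4
[ 0.45991855 -0.0436496   0.09227189] [ 0.46045579 -0.04056827  0.10012468] [ 0.46022383 -0.04192172  0.09537853]
```

View pics/side3.png

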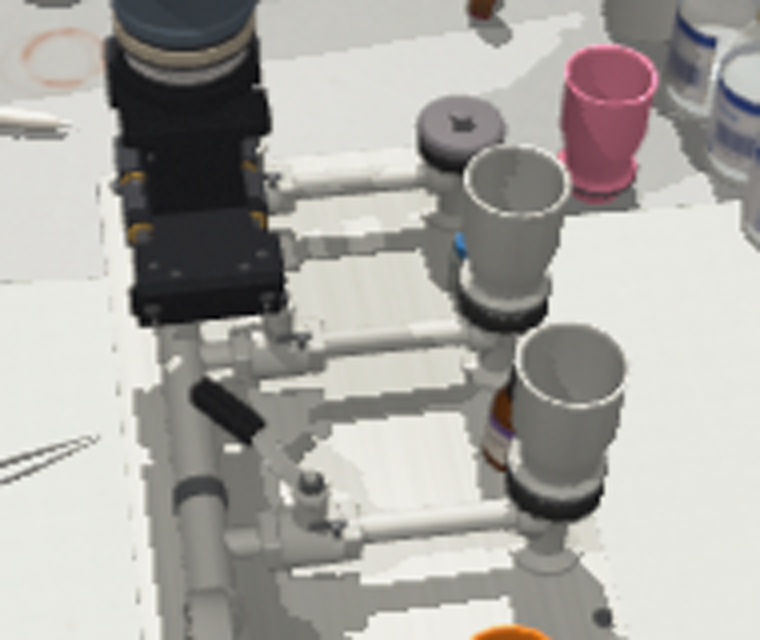

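```bash
for i in 1; do python3 -m crank '[{"offset":[0,0,-0.001],"spin":0},{"offset":[0,0,0],"spin":0}]'|grep -E 'pos|force'; done
python3 -m crank '[{"offset":[0,0,-0.001],"spin":0},{"offset":[0,0,0],"spin":0}]'|grep -E 'pos|force'
python3 -m crank '[{"offset":[0,0,-0.001],"spin":0},{"offset":[0,0,0],"spin":0}]'|grep -E 'pos|force'
```

```text
position: [0.4962, -0.0216, 0.2615]
force: [-1.9, 7.3, 0.2]
position: [0.4961, -0.022, 0.2615]
force: [-2.5, 11.5, 0.1]
position: [0.4961, -0.0224, 0.2615]
force: [-0.9, 15.3, 1.0]
```

Force rises to 15 N with the commanded motion stalled, so the middle lever is at its open stop. I'll back off, lift, and move across to the right lever.

```bash
python3 -m crank '[{"offset":[0,0,0.008],"spin":0},{"offset":[-0.02,0,0.004],"spin":0},{"offset":[-0.025,0,0],"spin":0},{"offset":[0,-0.013,-0.036],"spin":0},{"offset":[0,-0.013,-0.036],"spin":0},{"offset":[0,0,0],"spin":0}]'
python3 - <<'E'
from h import *
for n in ['side','scene']:
    c=bot.capture(n); np.savez(f'pics/{n}4.npz',**{k:np.array(v) for k,v in c.items()})
    a=c['pixels']
    a=a[150:350,210:400] if n=='side' else a[120:310,190:420]
    cv2.imwrite(f'pics/{n}4.png',cv2.resize(a,None,fx=3,fy=3,interpolation=cv2.INTER_CUBIC))
E
```

```text
time_s: 7.45
position: [0.5266, -0.0892, 0.3083]
tcp_rot: [[0.01, -1.0, 0.002], [-0.007, 0.002, 1.0], [-1.0, -0.01, -0.007]]
force: [0.7, -0.2, 0.8]
opening: 0.009
```

View pics/side4.png

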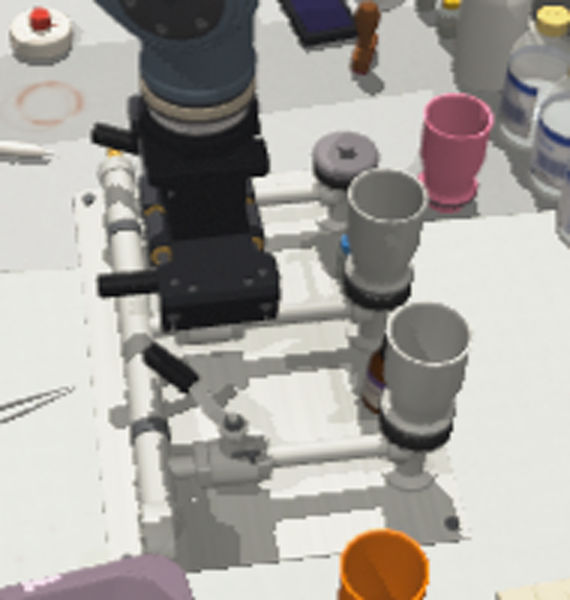

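View pics/scene4.png

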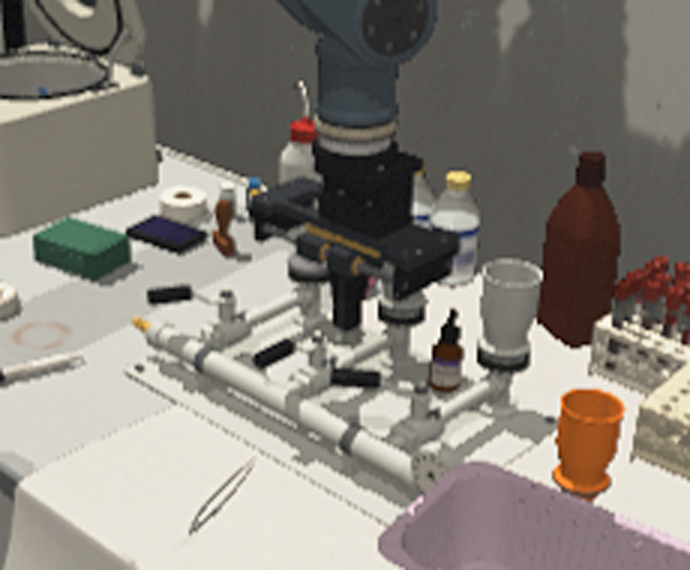

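The middle lever is in line with its branch (side crop ~(130,283)). Now I'll lower on the left of the right lever and sweep it.

```bash
python3 -m crank '[{"offset":[0.025,0,0.002],"spin":0},{"offset":[0.02,0,0],"spin":0},{"offset":[0,0,0],"spin":0},{"offset":[0,0,0],"spin":0}]'
python3 -m crank '[{"offset":[0,0.003,-0.012],"spin":0},{"offset":[0,0.003,-0.01],"spin":0},{"offset":[0,0,0],"spin":0}]'

```

```text
time_s: 7.95
position: [0.5229, -0.0818, 0.2618]
tcp_rot: [[-0.001, -1.0, -0.001], [-0.0, -0.001, 1.0], [-1.0, 0.001, -0.0]]
force: [-0.5, 0.2, 0.2]
opening: 0.004
time_s: 8.25
position: [0.517, -0.1059, 0.2626]
tcp_rot: [[0.002, -1.0, 0.002], [-0.001, 0.002, 1.0], [-1.0, -0.002, -0.001]]
force: [0.1, -0.4, -1.0]
opening: 0.003
```

```bash
python3 -m crank '[{"offset":[0,0.002,-0.004],"spin":0},{"offset":[0,0.002,-0.004],"spin":0},{"offset":[0,0,0],"spin":0}]'|grep -E 'pos|force'
python3 -m crank '[{"offset":[0,0.004,-0.004],"spin":0},{"offset":[0,0.004,-0.004],"spin":0},{"offset":[0,0,0],"spin":0}]'|grep -E 'pos|force'
python3 -m crank '[{"offset":[0,0.004,-0.004],"spin":0},{"offset":[0,0.004,-0.004],"spin":0},{"offset":[0,0,0],"spin":0}]'|grep -E 'pos|force'

```

```text
position: [0.5125, -0.1122, 0.2619]
force: [0.2, 2.5, 0.9]
position: [0.5044, -0.1202, 0.2618]
force: [-0.5, 3.3, -0.1]
position: [0.4972, -0.1291, 0.2619]
force: [1.9, 2.0, -0.5]
```

```bash
python3 -m crank '[{"offset":[0,0.002,-0.004],"spin":0},{"offset":[0,0.002,-0.004],"spin":0},{"offset":[0,0,0],"spin":0}]'|grep -E 'pos|force'
python3 -m crank '[{"offset":[0,0,-0.004],"spin":0},{"offset":[0,0,-0.003],"spin":0},{"offset":[0,0,0],"spin":0}]'|grep -E 'pos|force'
python3 -m crank '[{"offset":[0,0,-0.002],"spin":0},{"offset":[0,0,0],"spin":0}]'|grep -E 'pos|force'

```

```text
position: [0.4931, -0.1371, 0.2618]
force: [1.1, 1.1, 0.8]
position: [0.492, -0.1433, 0.2615]
force: [-0.9, 2.7, 1.3]
position: [0.492, -0.1451, 0.2614]
force: [-1.8, 3.7, 0.6]
```

```bash
python3 -m crank '[{"offset":[0,0,-0.0015],"spin":0},{"offset":[0,0,-0.0015],"spin":0},{"offset":[0,0,0],"spin":0}]'|grep -E 'pos|force'
python3 -m crank '[{"offset":[0,0,-0.001],"spin":0},{"offset":[0,0,0],"spin":0}]'|grep -E 'pos|force'
python3 -m crank '[{"offset":[0,0,-0.001],"spin":0},{"offset":[0,0,0],"spin":0}]'|grep -E 'pos|force'
python3 -m crank '[{"offset":[0,0,-0.001],"spin":0},{"offset":[0,0,0],"spin":0}]'|grep -E 'pos|force'

```

```text
position: [0.4921, -0.148, 0.2612]
force: [-2.4, 3.6, 1.2]
position: [0.4921, -0.1489, 0.2612]
force: [-2.7, 5.0, 0.2]
position: [0.4922, -0.15, 0.2612]
force: [-2.6, 3.9, -0.5]
position: [0.4921, -0.1509, 0.2612]
force: [-3.7, 4.0, -1.3]
```

```bash
python3 -m crank '[{"offset":[0,0,-0.001],"spin":0},{"offset":[0,0,0],"spin":0}]'|grep -E 'pos|force'
python3 -m crank '[{"offset":[0,0,-0.001],"spin":0},{"offset":[0,0,0],"spin":0}]'|grep -E 'pos|force'

```

```text
position: [0.492, -0.1516, 0.2612]
force: [-3.4, 5.4, 1.2]
position: [0.492, -0.152, 0.2612]
force: [-1.6, 8.2, 1.4]
```

```bash
python3 -m crank '[{"offset":[0,0,-0.001],"spin":0},{"offset":[0,0,0],"spin":0}]'|grep -E 'pos|force'
python3 -m crank '[{"offset":[0,0,0.008],"spin":0},{"offset":[-0.02,0,0.004],"spin":0},{"offset":[-0.025,0,0],"spin":0},{"offset":[-0.01,0,0],"spin":0},{"offset":[0,0,0],"spin":0}]'|grep -E 'pos|force'
```

```text
position: [0.492, -0.1523, 0.2612]
force: [-0.7, 11.7, 1.4]
position: [0.4941, -0.1432, 0.3184]
force: [-0.2, -0.2, -0.4]
```

```bash
python3 -m crank '[{"offset":[0,0.002,0.042],"spin":0},{"offset":[0,0.002,0.042],"spin":0},{"offset":[0,0.002,0.042],"spin":0},{"offset":[0,0.002,0.042],"spin":0},{"offset":[0,0.001,0.042],"spin":0},{"offset":[0,0,0],"spin":0},{"offset":[0,0,0],"spin":0}]'|grep -E 'pos|force'
python3 - <<'E'
from h import *
for n in ['side','scene']:
    c=bot.capture(n); np.savez(f'pics/{n}5.npz',**{k:np.array(v) for k,v in c.items()})
    a=c['pixels']
    a=a[150:350,210:400] if n=='side' else a[120:310,190:420]
    cv2.imwrite(f'pics/{n}5.png',cv2.resize(a,None,fx=3,fy=3,interpolation=cv2.INTER_CUBIC))
E
```

```text
position: [0.4839, 0.0682, 0.316]
force: [-1.1, -0.6, 0.5]
```

View pics/side5.png

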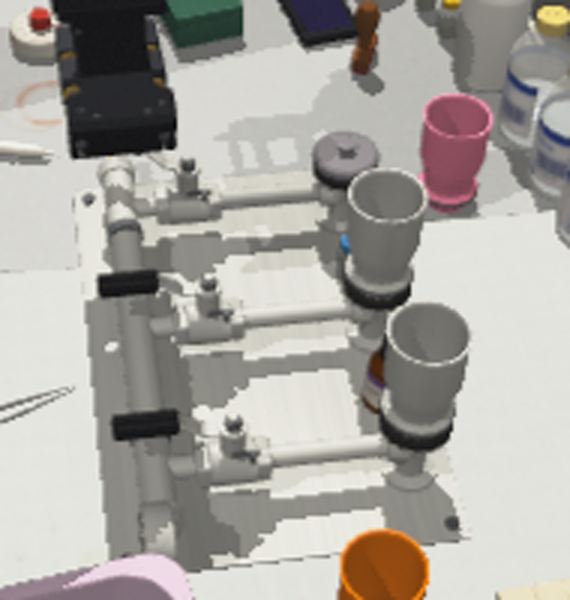

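View pics/scene5.png

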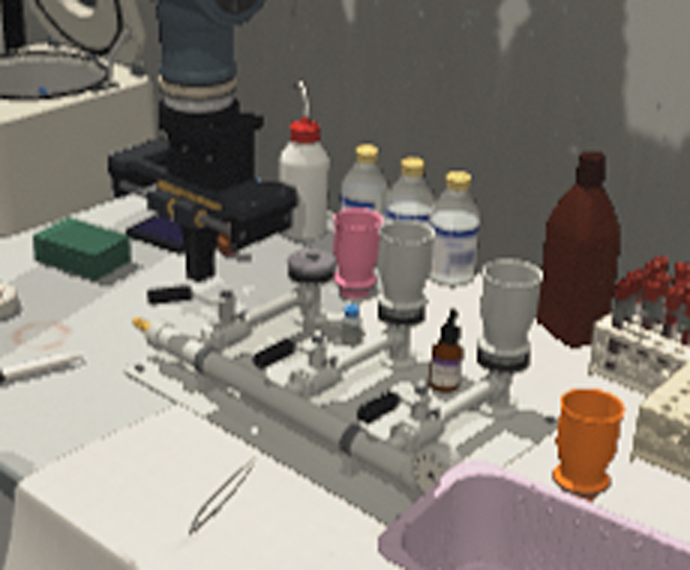

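The middle and right levers are both in line, at side crop (128,283) and (145,425). Now I'll lower to the right of the left lever.

```bash
python3 -m crank '[{"offset":[0.025,0,0],"spin":0},{"offset":[0.02,0,0],"spin":0},{"offset":[0.01,0,0],"spin":0},{"offset":[0,0,0],"spin":0}]'|grep -E 'pos|force'
python3 -m crank '[{"offset":[0,0,0.01],"spin":0},{"offset":[0,0,0.01],"spin":0},{"offset":[0,0,0.004],"spin":0},{"offset":[0,0,0],"spin":0}]'|grep -E 'pos|force'
python3 -m crank '[{"offset":[0,0,0.005],"spin":0},{"offset":[0,0,0.005],"spin":0},{"offset":[0,0,0],"spin":0}]'|grep -E 'pos|force'
```

```text
position: [0.4838, 0.0664, 0.2605]
force: [-0.5, 0.3, -0.1]
position: [0.4839, 0.0927, 0.2624]
force: [0.4, 0.2, 0.3]
position: [0.4839, 0.1021, 0.2619]
force: [-0.4, 0.4, -0.1]
```

```bash
python3 -m crank '[{"offset":[0,-0.001,0.004],"spin":0},{"offset":[0,-0.001,0.004],"spin":0},{"offset":[0,0,0],"spin":0}]'|grep -E 'pos|force'
python3 -m crank '[{"offset":[0,-0.002,0.004],"spin":0},{"offset":[0,-0.002,0.004],"spin":0},{"offset":[0,0,0],"spin":0}]'|grep -E 'pos|force'
python3 -m crank '[{"offset":[0,-0.004,0.005],"spin":0},{"offset":[0,-0.004,0.005],"spin":0},{"offset":[0,0,0],"spin":0}]'|grep -E 'pos|force'
```

```text
position: [0.4862, 0.1094, 0.2618]
force: [-0.7, -2.6, -0.3]
position: [0.4898, 0.1176, 0.2616]
force: [-0.8, -2.8, 0.1]
position: [0.4975, 0.1278, 0.2614]
force: [-1.4, -2.8, -0.5]
```

```bash
python3 -m crank '[{"offset":[0,-0.004,0.004],"spin":0},{"offset":[0,-0.004,0.004],"spin":0},{"offset":[0,0,0],"spin":0}]'|grep -E 'pos|force'
python3 -m crank '[{"offset":[0,-0.004,0.003],"spin":0},{"offset":[0,-0.004,0.003],"spin":0},{"offset":[0,0,0],"spin":0}]'|grep -E 'pos|force'
python3 -m crank '[{"offset":[0,-0.003,0.003],"spin":0},{"offset":[0,-0.002,0.003],"spin":0},{"offset":[0,0,0],"spin":0}]'|grep -E 'pos|force'
```

```text
position: [0.5054, 0.1358, 0.2614]
force: [-1.0, -1.5, -1.3]
position: [0.5139, 0.142, 0.2615]
force: [-2.1, -1.4, -2.1]
position: [0.5192, 0.1481, 0.2618]
force: [-3.2, -0.8, -1.3]
```

Near the stop now, so I'll use 1 mm steps in +x.

```bash
python3 -m crank '[{"offset":[0,-0.002,0],"spin":0},{"offset":[0,0,0],"spin":0}]'|grep -E 'pos|force'
python3 -m crank '[{"offset":[0,-0.001,0],"spin":0},{"offset":[0,-0.001,0],"spin":0},{"offset":[0,0,0],"spin":0}]'|grep -E 'pos|force'
python3 -m crank '[{"offset":[0,-0.001,0],"spin":0},{"offset":[0,0,0],"spin":0}]'|grep -E 'pos|force'
python3 -m crank '[{"offset":[0,-0.001,0],"spin":0},{"offset":[0,0,0],"spin":0}]'|grep -E 'pos|force'
```

```text
position: [0.5209, 0.1481, 0.2617]
force: [-2.9, 1.9, -1.6]
position: [0.5229, 0.1479, 0.2618]
force: [-4.1, 2.3, -0.1]
position: [0.524, 0.1477, 0.2618]
force: [-3.7, 2.9, -0.2]
position: [0.525, 0.1476, 0.2618]
force: [-3.8, 2.0, 0.8]
```

```bash
python3 -m crank '[{"offset":[0,-0.001,0],"spin":0},{"offset":[0,0,0],"spin":0}]'|grep -E 'pos|force'
python3 -m crank '[{"offset":[0,-0.001,0],"spin":0},{"offset":[0,0,0],"spin":0}]'|grep -E 'pos|force'
python3 -m crank '[{"offset":[0,-0.001,0],"spin":0},{"offset":[0,0,0],"spin":0}]'|grep -E 'pos|force'
```

```text
position: [0.5258, 0.1476, 0.2618]
force: [-3.8, 2.9, 0.6]
position: [0.5265, 0.1477, 0.2618]
force: [-4.0, 2.8, 1.2]
position: [0.5269, 0.1477, 0.2617]
force: [-6.2, 3.5, 2.7]
```

```bash
python3 -m crank '[{"offset":[0,-0.001,0],"spin":0},{"offset":[0,0,0],"spin":0}]'|grep -E 'pos|force'
python3 -m crank '[{"offset":[0,-0.001,0],"spin":0},{"offset":[0,0,0],"spin":0}]'|grep -E 'pos|force'
```

```text
position: [0.5273, 0.1477, 0.2617]
force: [-7.6, 3.2, 3.2]
position: [0.5277, 0.1478, 0.2617]
force: [-8.9, 3.5, 4.5]
```

At the stop. I'll back off, lift, move clear and check.

```bash
python3 -m crank '[{"offset":[0,0.008,0],"spin":0},{"offset":[-0.02,0.004,0],"spin":0},{"offset":[-0.03,0,0],"spin":0},{"offset":[-0.03,0,0],"spin":0},{"offset":[-0.02,0.02,0.035],"spin":0},{"offset":[0,0.02,0.04],"spin":0},{"offset":[0,0.02,0.04],"spin":0},{"offset":[0,0.02,0.04],"spin":0},{"offset":[0,0,0.03],"spin":0},{"offset":[0,0,0],"spin":0},{"offset":[0,0,0],"spin":0}]'|grep -E 'pos|force'
python3 - <<'E'
from h import *
M=np.array([[.542,.09],[.540,-.04],[.538,-.17]])
for n in ['side','scene']:
    c=bot.capture(n); np.savez(f'pics/{n}6.npz',**{k:np.array(v) for k,v in c.items()})
    a=c['pixels']
    a=a[150:350,210:400] if n=='side' else a[120:310,190:420]
    cv2.imwrite(f'pics/{n}6.png',cv2.resize(a,None,fx=3,fy=3,interpolation=cv2.INTER_CUBIC))
    P,u,v=cloud(c); px=c['pixels'][v,u].max(1)
    for k,cen in enumerate([(0.54,.15),(.48,-.04),(.478,-.17)]):
        m=(P[:,2]>.084)&(P[:,2]<.103)&(px<60)&(np.hypot(P[:,0]-cen[0],P[:,1]-cen[1])<.04)
        Q=P[m]
        if len(Q)<5: print(n,k,len(Q)); continue
        d=Q[:,:2].mean(0)-M[k]; e=np.linalg.svd(Q[:,:2]-Q[:,:2].mean(0))[2][0]
        if e@d<0: e=-e
        f=lambda w: np.degrees(np.arctan2(-w[0],w[1])).round(1)
        print(n,k,len(Q),Q.mean(0).round(3),'ang from stem',f(d),'axis',f(e))
    for nm,z in [('rim',(.135,.165)),('cap',(.086,.097))]:
        for cx,cy in [(.67,-.042),(.668,-.172)] if nm=='rim' else [(.67,.088)]:
            m=(P[:,2]>z[0])&(P[:,2]<z[1])&(np.hypot(P[:,0]-cx,P[:,1]-cy)<.045); Q=P[m]
            c0=dict(np.load(f'pics/{n}0.npz')); P0,_,_=cloud(c0); m0=(P0[:,2]>z[0])&(P0[:,2]<z[1])&(np.hypot(P0[:,0]-cx,P0[:,1]-cy)<.045); Q0=P0[m0]
            print(n,nm,((Q.min(0)+Q.max(0))/2).round(3),'before',((Q0.min(0)+Q0.max(0))/2).round(3))
E
```

```text
position: [0.4388, 0.333, 0.3623]
force: [-0.3, -0.7, -0.2]
side 0 56 [0.544 0.145 0.098] ang from stem -1.7 axis -1.2
side 1 138 [ 0.48  -0.041  0.095] ang from stem 91.4 axis 87.8
side 2 163 [ 0.479 -0.171  0.096] ang from stem 90.9 axis 89.4
side rim [ 0.67  -0.041  0.149] before [ 0.67  -0.041  0.149]
side rim [ 0.668 -0.171  0.149] before [ 0.668 -0.171  0.149]
side cap [0.676 0.084 0.091] before [0.671 0.085 0.09 ]
scene 0 42 [0.541 0.147 0.096] ang from stem 0.9 axis -0.9
scene 1 66 [ 0.478 -0.042  0.096] ang from stem 92.2 axis 87.4
scene 2 74 [ 0.475 -0.172  0.096] ang from stem 91.7 axis 85.5
scene rim [ 0.672 -0.043  0.148] before [ 0.671 -0.044  0.148]
scene rim [ 0.669 -0.173  0.148] before [ 0.669 -0.174  0.148]
scene cap [0.678 0.087 0.09 ] before [0.676 0.08  0.09 ]
```

View pics/side6.png

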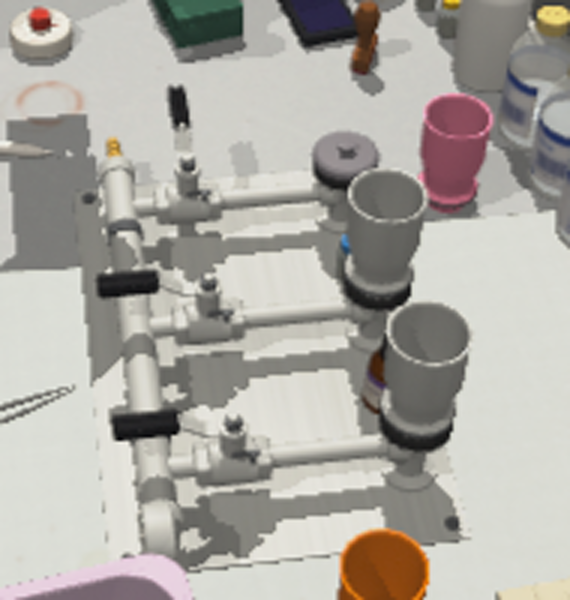

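View pics/scene6.png

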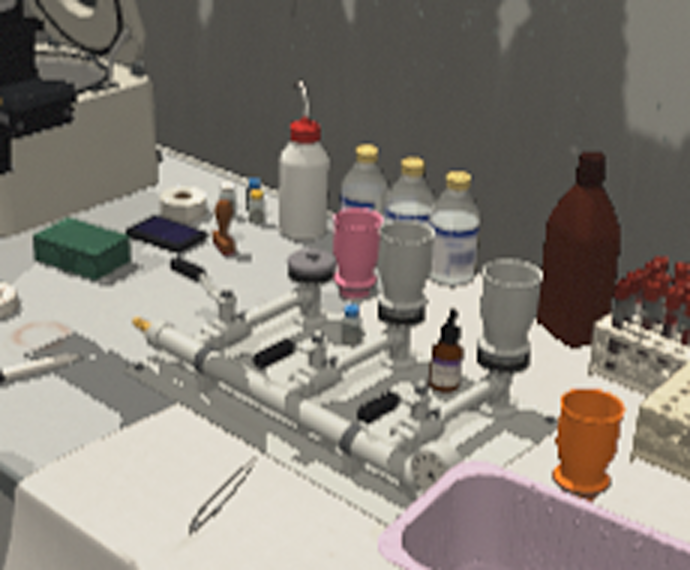

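All three levers are in position: the left one is crosswise at side crop (178,107), and the middle (128,283) and right (145,425) are in line with their branches. The cap is on the same pixels as before, so I'll hand in.

```bash
python3 - <<'E'
from h import *
s=bot.read_state(); print(s['time_s'],s['force'],abs(s['qvel']).max())
print(bot.hand_in())
E
```

```text
18.75 [ 0.44688039 -0.80770526  0.61044588] 0.6157397319965309
the job is handed in; nothing more can be done
None
```

All three levers are set, and I handed the job in at about 19 s of the 61 s allowed; no verdict was reported. The closed fingertips pushed the middle and right levers (the funnel places) fully open and the left lever (the capped place) fully shut. I pushed each in small steps until the force showed it had met its stop.

| Lever | Target | Peak tool force at stop | Measured angle at the end |
|---|---|---|---|
| Left (dust cap) | shut, 0° | about 10.5 N | between -1.7° and +0.9° |
| Middle (funnel) | open, 90° | about 15 N | between 87° and 92° |
| Right (funnel) | open, 90° | about 12 N | 85.5° from one view, 89–92° from the others |

- **Right lever:** the low 85.5° value comes from only a few pixels in the scene camera. Even that value is inside the 7° tolerance.
- **Funnels and cap:** the funnel rims were within 1 mm of where they started. The cap's depth-based position differed by up to 7 mm between pictures, which I put down to sparse pixels, because it sits on the same image pixels as before.
- **Bystanders:** the bystanders in view looked unmoved in the pictures; I did not measure them. The arm was clear of everything when I handed in.

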